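Turn a centrifuge bucket lid over on the turn-over ramp

ROBOT

A 6-joint arm with a two-finger parallel gripper is mounted at the origin on the work surface. World frame = base frame: x ahead of the robot, y to its left, z up, the work surface at z = 0. Lengths are in m, angles in rad, forces in N, time in s.
With the tool pointing down it reaches from about 0.375 to 0.925 m from the base axis. Payload 5.7 kg.
Tool frame: the origin (TCP) lies midway between the tips of the shut fingers; the grasp point (between the pads) lies 19 mm behind it; z points along the fingers, y is the line along which they close (so a half turn about z gives the same grasp; the last joint's range is limited). The gripper opens to 88 mm and grips with 3 to 60 N. Pads are 20 mm wide; open, the fingers measure 115 mm over their backs; the gripper's body (75 mm by 178 mm) begins 61 mm behind the grasp point.
Start: joints at [1.12, 0.359, 1.51, -0, 1.272, -0.115], TCP at [0.198, 0.566, 0.223] pointing down, gripper open.
Joint ranges: [-2.97, 2.97], [-1.01, 2.36], [0.21, 2.38], [-0.96, 4.11], [0.2, 2.71], [-2.98, 2.98]. Speed limits (rad/s): [2.39, 2.39, 3.14, 3.14, 3.14, 3.14].

INTERFACE

Orientations are given as a unit quaternion [x, y, z, w].
In Python, from bench import move_ptp, servo_line, goto_joints, move_gripper, sleep, inverse_kinematics, capture, PlanningError, close_job, spot_in, silhouettes, current_clock, current_joint_pos, current_qvel, current_joint_torque, current_position, current_orientation, current_force, current_torque, current_finger_gap, current_grip_force gives the robot as it stands. Calls block until the motion is done:
- move_ptp(position, orientation): joint-space move of the TCP to a pose.
- servo_line(position, orientation=None, rate=0.15, contact_N=None): straight line of the TCP; orientation=None keeps the orientation; rate is the mean speed in m/s. With contact_N (N) it stops when the force on the tool has changed by that much, and returns True; else False.
- goto_joints(angles): joint-space move.
- move_gripper(opening): finger opening in m; the grip force is fixed at half the most; returns when the fingers have stopped.
- sleep(seconds).
- inverse_kinematics(position, orientation): joint angles nearest the present ones, or None.
- capture(name): name is "scene" or "top" or "wrist"; returns a dict with "image" (480x640x3 uint8, blue, green, red), "range_z" (480x640 float32, m along the optical axis (not along the pixel's ray), 0 where there is no reading), "intrinsics" (3x3 intrinsics, pixels), "R" (3x3) and "t" (3): a world point X has camera coordinates R X + t. Camera axes: x right, y down, z forward; pixel columns grow to the right and rows downward; lengths in m; the calibration is good to about 2 mm. A picture is of the moment at which its call begins.
A pose or a line that the arm cannot do raises PlanningError and nothing moves.
- close_job(): hands the job in; it is judged then, once.
Trained networks look in the newest picture that a camera, given by its name, has taken for a name from the list of things; names that differ only in an ending like _2 or _b are one class to them, and where a whole thing is asked for, a point or a joint stands for the part that bears it (a point fixed in the world has none). Each returns a list of dicts, best first, with "conf" (0 to 1); they miss things now and then, are a little off and sometimes report something else, mostly with a low value. They report only what shows in the picture. A call takes as long as a camera call. They do not tell look-alikes from the thing itself.
- spot_in(camera, query): "xy" ([column, row] in pixels, amid what is visible of it).
- silhouettes(camera, query): "region" (480x640 bool, what is visible of it) and "xy" ([column, row] in pixels, amid what is visible of it).
Readings, each from a call of its own:
- current_clock(): time.
- current_joint_pos(): joint angles.
- current_qvel(): joint speeds.
- current_joint_torque(): joint torques, N m.
- current_position(): TCP position.
- current_orientation(): TCP orientation.
- current_force(): force on the tool from outside, world axes, zero at the start.
- current_torque(): the same for the moment, N m.
- current_finger_gap(): finger opening in m.
- current_grip_force(): force on a finger pad.
Only numpy, scipy, OpenCV 4.12 (cv2) and the standard library are available. Lean on these libraries where they do the work, as an engineer would, in place of code of your own. Each camera call takes 0.05 s, during which the arm holds its last target. There are 200 camera calls.

TASK

Of the two bucket lids on the bench, one lies hollow side down. Set that one flat on the landing on top of the turn-over ramp and let go of it; then push it off the landing's edge above the head of the slope, so that it turns over, slides down beneath the landing and comes to rest by itself in the open tray at the foot, hollow side up and ready for its seal to be checked. Leave the other lid, the tube rack, the bottle and the weight where they stand.

Things in the scene. Friction and masses are not known exactly. Their poses are not given: they have to be found in the camera images.
- lid_center (a point): The lid to turn over: rectangular aluminium, 64 mm (its x) by 52 mm (its y) by 14 mm thick, 80 g. One face is flat, the other hollow (6 mm deep, rim 5 mm wide, dark rubber bottom). The point is its centre, half-way through the thickness, 7 mm above the bench at the start. Its z axis points out of the flat face: up at the start (hollow side down), down once turned over.
- other_lid_center (a point): An identical lid that already lies hollow side up on the bench: leave it. The point is its centre, 7 mm above the bench; here z points out of the hollow face. 64 mm along x, 52 mm along y, 14 mm thick.
- ramp: Turn-over ramp: fixed steel stand with clear side panels, 275 mm long (x), 124 wide (y). Origin on the bench below its middle; x is the push direction. A polished 45 degree slope comes down towards -x from x = +126 mm (172 mm high), passes 80 mm under the drop edge and below the landing to the tray. A lid tipped off the drop edge meets it nose first and falls over onto its flat face.
- landing (a point): Middle of the landing's upper surface, at x = +11 mm of the ramp: a level plate 176 mm above the bench, from x = -28 to +50 mm, y = -62 to +62 mm, without rims and with nothing above it. Axes as the ramp's.
- drop_edge (a point): Middle of the drop edge, on the landing's upper surface (176 mm high, at x = +50 mm of the ramp). Beyond it, clear side panels 88 mm apart inside stand to 190 mm height from x = +50 to +128 mm.
- tray (a point): Centre of the tray at the ramp's foot, on its floor (14 mm high, at x = -95 mm of the ramp). It is open to the sky from x = -28 to -140 mm and 88 mm wide inside; its smooth floor falls 8 degrees towards the end wall at x = -140 mm. Its walls stand 36 to 40 mm above the bench.
- rack: Bystander: a blue rack with capped tubes, 80 x 190 x 84 mm, 0.6 kg; origin under its centre, long side along its y.
- bottle: Bystander: a reagent bottle, 60 mm across, 130 mm tall; origin under its centre.
- weight: Bystander: a brass calibration weight, 34 mm across, 58 mm tall; origin under its centre.
Mind the look-alikes: they are no part of the job. What is shaped like the part that bears lid_center but blue is not meant.

How it is judged:
By the outcome, as a careful person would: the job done as asked, in the order asked, and still so for the second after the job is handed in, with the robot touching nothing.
It also fails if it takes over 45 s, if anything falls off the work surface, if the arm or the gripper's body presses on something with over 40 N, if the wrist force passes 120 N, or if a joint passes its speed limit or range.

## Working session

There is one attempt and no reset: what is moved stays moved. The work goes in short steps, each a Python script; the robot and the scene stay as the last script left them, time stands still between calls to the robot, and variables do not carry over. Pictures are saved under pics/ and viewed, at most 10 in all, crops included, and the job is handed in when it is done.

```bash
mkdir -p pics; cat > h.py <<'E'
import numpy as np, cv2
from bench import *
def px2w(c,u,v,z=None):
    K=c["intrinsics"];R=c["R"];t=c["t"]
    r=R.T@(np.linalg.inv(K)@np.array([u,v,1.]));o=-R.T@t
    return o+r*(z-o[2])/r[2]
def cloud(c,mask):
    v,u=np.nonzero(mask&(c["range_z"]>0));d=c["range_z"][v,u]
    P=np.linalg.inv(c["intrinsics"])@np.vstack([u*d,v*d,d])
    return (c["R"].T@(P-c["t"][:,None])).T
E
python3 - <<'E'
from h import *
np.set_printoptions(precision=4,suppress=True)
for n in ("scene","top"):
    c=capture(n);cv2.imwrite(f"pics/{n}0.png",c["image"]);print(n,-c["R"].T@c["t"])
    for q in ("lid_center","other_lid_center","ramp","landing","drop_edge","tray","rack","bottle","weight"):
        if q in("landing","drop_edge","tray"):
            print(q,[(np.round(s["xy"]),round(s["conf"],2)) for s in spot_in(n,q)]);continue
        for s in silhouettes(n,q):
            P=cloud(c,s["region"])
            print(q,np.round(s["xy"]),round(s["conf"],2),s["region"].sum(),np.median(P,0) if len(P) else"", np.percentile(P,[5,95],axis=0).ravel() if len(P) else "")
print(current_clock())
E
```

```text
scene [1.4121 0.3857 0.902 ]
lid_center [282. 289.] 0.61 480 [ 0.6498 -0.054   0.0158] [ 0.6192 -0.082   0.0066  0.6771 -0.0267  0.0191]
lid_center [198. 260.] 0.59 416 [ 0.6617 -0.2906  0.0156] [ 0.6332 -0.3203  0.0077  0.6893 -0.2612  0.0187]
lid_center [245. 265.] 0.56 464 [ 0.6314 -0.173   0.0154] [ 0.6008 -0.2055  0.0041  0.6563 -0.1444  0.0191]
lid_center [492. 299.] 0.51 314 [0.4842 0.4047 0.0354] [0.4704 0.3912 0.0074 0.4908 0.4183 0.0595]
other_lid_center [231. 218.] 0.89 372 [ 0.4694 -0.3103  0.0114] [ 0.4417 -0.3431  0.0035  0.4995 -0.2787  0.0179]
other_lid_center [388. 267.] 0.27 7145 [0.5547 0.1751 0.0726] [0.4271 0.1237 0.0139 0.6866 0.2274 0.1796]
other_lid_center [245. 267.] 0.19 486 [ 0.631  -0.1726  0.0153] [ 0.6006 -0.2051  0.0033  0.6562 -0.1427  0.019 ]
ramp [390. 268.] 0.59 7090 [0.5549 0.1755 0.073 ] [0.4279 0.1239 0.0141 0.6862 0.2277 0.1796]
landing [(array([387., 266.]), 0.95)]
drop_edge [(array([391., 267.]), 0.63)]
tray [(array([393., 269.]), 0.66)]
rack [285. 333.] 0.74 4317 [0.8035 0.0347 0.0616] [ 0.7514 -0.0596  0.007   0.823   0.1167  0.0864]
bottle 
[... 628 characters left out ...]
0.0005  0.495  -0.2835  0.0175]
ramp [258. 267.] 0.78 4531 [0.5328 0.1725 0.1419] [0.4281 0.1186 0.0079 0.6713 0.2232 0.1806]
ramp [486. 222.] 0.59 508 [ 0.6533 -0.4241  0.089 ] [ 0.6326 -0.4497  0.0229  0.6786 -0.407   0.1316]
landing [(array([260., 268.]), 0.91)]
drop_edge [(array([261., 266.]), 0.93), (array([487., 221.]), 0.26)]
tray [(array([261., 265.]), 0.89), (array([390., 234.]), 0.5)]
rack [318. 176.] 0.66 2270 [0.7754 0.025  0.0601] [ 0.74   -0.0588  0.0315  0.8152  0.111   0.0856]
bottle [489. 223.] 0.69 521 [ 0.6556 -0.4241  0.0883] [ 0.6327 -0.4485  0.0211  0.6832 -0.407   0.1314]
weight [179. 289.] 0.62 162 [0.4746 0.398  0.0364] [0.4589 0.3886 0.0023 0.4878 0.4127 0.0595]
1.0
```

```bash
python3 - <<'E'
import cv2,numpy as np
a=cv2.imread("pics/scene0.png")[180:400,130:530];b=cv2.imread("pics/top0.png")[150:350,150:510]
b=cv2.resize(b,(400,222),interpolation=cv2.INTER_CUBIC)
cv2.imwrite("pics/both.png",cv2.resize(np.vstack([a,b]),None,fx=1.35,fy=1.35,interpolation=cv2.INTER_CUBIC))
E
```

```text
(no output)
```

View pics/both.png

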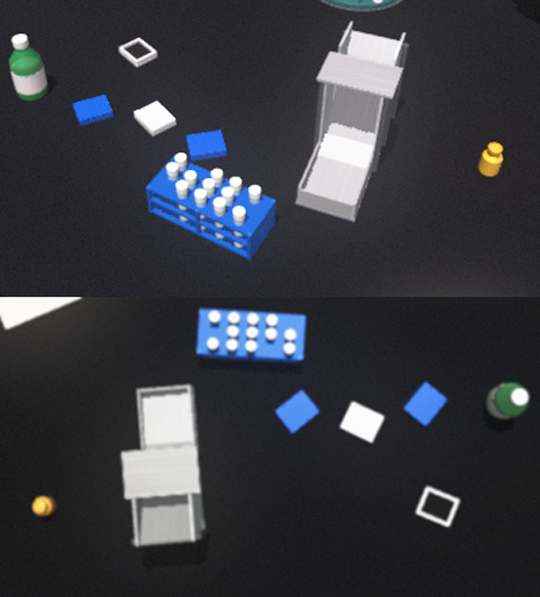

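In the top view, the candidates are white flat (390,236), blue flat (433,223), blue flat (347,229) and white hollow ring (440,290). The blue ones are look-alikes and the ring is the other lid, so I choose (390,236). The ramp's tray points away from the robot, so the push goes towards it. Next I measure the ramp and take wrist views over the lid.

```bash
cat >> h.py <<'E'
from scipy.spatial.transform import Rotation as Ro
def down(yaw):  # tool z down, tool y axis along angle yaw
    y=np.array([np.cos(yaw),np.sin(yaw),0]);z=np.array([0,0,-1.]);x=np.cross(y,z)
    return Ro.from_matrix(np.c_[x,y,z]).as_quat()
def rect(xy): # center, long-axis angle, dims
    b=cv2.boxPoints(cv2.minAreaRect((xy*1000).astype(np.float32)))/1000
    e1,e2=b[1]-b[0],b[2]-b[1]
    l,s=(e1,e2) if np.hypot(*e1)>np.hypot(*e2) else (e2,e1)
    return b.mean(0),np.arctan2(l[1],l[0])%np.pi,np.hypot(*l),np.hypot(*s)
def white(c,near,rad=60):
    h=cv2.cvtColor(c["image"],cv2.COLOR_BGR2HSV);m=((h[...,2]>110)&(h[...,1]<90)).astype(np.uint8)
    n,L,st,ce=cv2.connectedComponentsWithStats(m)
    i=1+np.argmin([np.hypot(*(ce[k]-near))+1e4*(st[k,4]<80) for k in range(1,n)])
    return L==i
def lidrect(c,near,z):
    m=white(c,near);v,u=np.nonzero(m)
    return rect(np.array([px2w(c,a,b,z)[:2] for a,b in zip(u,v)]))
E
python3 - <<'E'
from h import *
np.set_printoptions(precision=4,suppress=True)
for n,s in(("scene",(387,267)),("top",(260,268))):
    c=capture(n);P=cloud(c,np.ones((480,640),bool))
    near=(abs(P[:,0]-.55)<.18)&(abs(P[:,1]-.17)<.1)
    Q=P[near]; H=Q[(Q[:,2]>.165)&(Q[:,2]<.186)]
    print(n,"z med",np.median(H[:,2]),rect(H[:,:2]),rect(Q[Q[:,2]>.012][:,:2]))
c=capture("top");print("lid",lidrect(c,np.array([390,236]),.014))
c=capture("scene");print("lid",lidrect(c,np.array([245,265]),.014))
l=lidrect(capture("top"),np.array([390,236]),.014)
q=down(l[1]+np.pi/2)
for yaw in(l[1]+np.pi/2,l[1]-np.pi/2):
  print(yaw,inverse_kinematics([*l[0],.25],down(yaw)))
y=min((l[1]+np.pi/2,l[1]-np.pi/2),key=lambda a:abs(inverse_kinematics([*l[0],.25],down(a))[5]))
for k,d in enumerate((0,.05)):
    move_ptp([l[0][0]-d,l[0][1],.25],down(y))
    c=capture("wrist");cv2.imwrite(f"pics/w{k}.png",c["image"])
    p=c["intrinsics"]@(c["R"]@np.array([*l[0],.014])+c["t"]);p=p[:2]/p[2]
    m=white(c,p);P=cloud(c,m)
    print(p,-c["R"].T@c["t"],lidrect(c,p,.014),"depth z",np.median(P[:,2]), "sil", [(s["xy"],s["conf"]) for s in silhouettes("wrist","lid_center")])
print(current_clock())
E
```

```text
scene z med 0.1779222700557908 (array([0.4956, 0.1692], dtype=float32), np.float32(0.077939324), np.float32(0.1631796), np.float32(0.124462165)) (array([0.5529, 0.1737], dtype=float32), np.float32(0.07793937), np.float32(0.27832794), np.float32(0.12446215))
top z med 0.17491059322676825 (array([0.4936, 0.1698], dtype=float32), np.float32(0.08256685), np.float32(0.15718333), np.float32(0.124363475)) (array([0.5515, 0.1755], dtype=float32), np.float32(0.12760918), np.float32(0.27609405), np.float32(0.1276533))
lid (array([ 0.6254, -0.1772], dtype=float32), np.float32(1.1292509), np.float32(0.06868302), np.float32(0.056859385))
lid (array([ 0.6304, -0.1746], dtype=float32), np.float32(1.1058832), np.float32(0.07837043), np.float32(0.05953586))
2.6716497 None
-0.46994305 [-0.3821  0.4096  1.3602 -0.      1.3718  0.0878]Traceback (most recent call last):
  File "<stdin>", line 14, in <module>
  File "<stdin>", line 14, in <lambda>
TypeError: 'NoneType' object is not subscriptable
```

```bash
python3 - <<'E'
from h import *
np.set_printoptions(precision=4,suppress=True)
xy=np.array([.626,-.177]);y=-.465
for k,d in enumerate((0,.05)):
    move_ptp([xy[0]-d,xy[1],.25],down(y))
    c=capture("wrist");cv2.imwrite(f"pics/w{k}.png",c["image"])
    p=c["intrinsics"]@(c["R"]@np.array([*xy,.014])+c["t"]);p=p[:2]/p[2]
    m=white(c,p);P=cloud(c,m)
    print(p,-c["R"].T@c["t"],lidrect(c,p,.014),"depth z",np.median(P[:,2]) if len(P) else 0, "sil", [(s["xy"],s["conf"]) for s in silhouettes("wrist","lid_center")])
print(current_clock())
E
```

```text
[312.0012 209.5202] [ 0.6569 -0.1159  0.4113] (array([ 0.629 , -0.1781], dtype=float32), np.float32(1.1065204), np.float32(0.067555666), np.float32(0.055762213)) depth z 0.013051364301260963 sil [([274.4, 88.9], 0.67), ([312.8, 209.0], 0.64), ([387.4, 286.5], 0.64), ([8.4, 5.7], 0.33)]
[356.8182 186.6436] [ 0.6058 -0.1164  0.4115] (array([ 0.629, -0.178], dtype=float32), np.float32(1.1051368), np.float32(0.0676781), np.float32(0.056374505)) depth z 0.013018417022348114 sil [([361.9, 187.5], 0.89), ([322.6, 64.9], 0.67), ([434.5, 261.9], 0.64), ([36.8, 1.9], 0.48)]
4.775
```

View pics/w0.png

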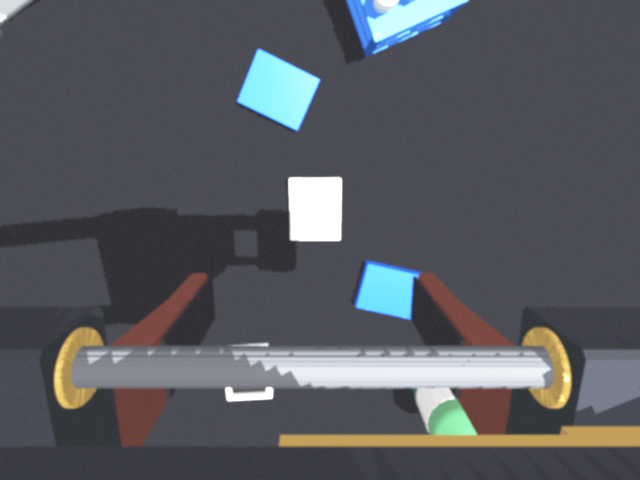

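The crop shows a plain flat white face at (315,209) with no ring. The blue ones are at (279,90) and (388,288), and the hollow ring is at (250,375). The choice is confirmed, so I grasp it.

```bash
python3 - <<'E'
from h import *
np.set_printoptions(precision=4,suppress=True)
a=.08;X=-np.array([np.cos(a),np.sin(a)]);Y=np.array([-X[1],X[0]]);C=np.array([.5522,.1745])
for n in("scene","top"):
    P=cloud(capture(n),np.ones((480,640),bool));L=np.c_[(P[:,:2]-C)@X,(P[:,:2]-C)@Y]
    s=(abs(P[:,2]-.176)<.006)&(abs(L[:,0]-.01)<.06)
    w=s&(abs(L[:,1])>.05)&(abs(L[:,1])<.08)
    print(n,"landing x",[np.percentile(L[w&(np.sign(L[:,1])==g),0],[1,99]) for g in(1,-1)],"y",np.percentile(L[s,1],[1,99]),np.median(P[s,2]))
xy=np.array([.6275,-.1778]);q=down(-.465)
move_ptp([*xy,.06],q)
print(servo_line([*xy,.003],rate=.08,contact_N=8),current_position())
move_gripper(.03)
print(current_finger_gap(),current_grip_force())
servo_line([*xy,.12],rate=.2)
for yaw in(a+np.pi/2,a-np.pi/2): print(yaw,inverse_kinematics([.541,.173,.3],down(yaw)))
print(current_finger_gap(),current_clock())
c=capture("wrist");cv2.imwrite("pics/w2.png",c["image"])
E
```

```text
scene landing x [array([-0.0212,  0.0562]), array([-0.0227,  0.0578])] y [-0.0605  0.0613] 0.1782080402807286
top landing x [array([-0.018 ,  0.0569]), array([-0.0187,  0.0573])] y [-0.0604  0.0613] 0.17548400065415828
False [ 0.6278 -0.1779  0.0031]
0.05167517289843798 29.99214068055153
1.6507963267948966 [ 0.1879  0.252   1.4718 -0.      1.4178 -1.4629]
-1.4907963267948965 [ 0.1879  0.252   1.4718 -0.      1.4178  1.6787]
0.05149900594497708 7.925
```

View pics/w2.png

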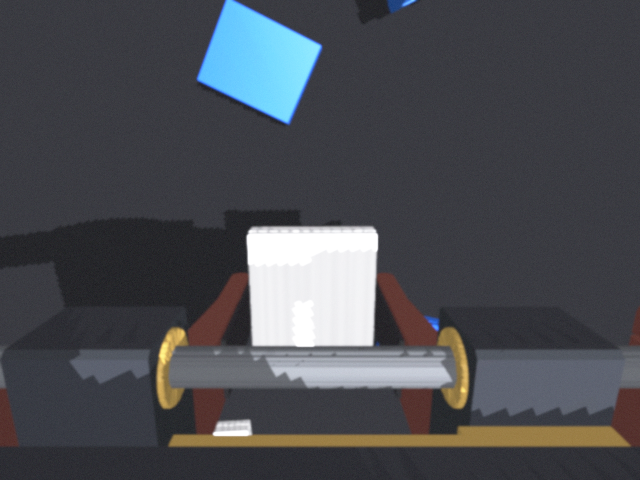

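The lid is held level at columns 248–377, gap 51.5 mm. The landing runs from -0.020 to +0.057 in my ramp frame. I place the lid there.

```bash
cat >> h.py <<'E'
a=.08;X=-np.array([np.cos(a),np.sin(a)]);Y=np.array([-X[1],X[0]]);C=np.array([.5522,.1745])+.0068*X
def W(x,z,y=0.): return [*(C+x*X+y*Y),z]
E
python3 - <<'E'
from h import *
np.set_printoptions(precision=4,suppress=True)
q=down(a+np.pi/2)
servo_line([.6275,-.1778,.27],rate=.3)
move_ptp(W(.009,.25),q)
servo_line(W(.009,.195),rate=.15)
print(servo_line(W(.009,.174),rate=.03,contact_N=3),current_position(),current_finger_gap(),current_force())
p=current_position()
move_gripper(.075)
servo_line([p[0],p[1],.25],rate=.2)
move_ptp(W(-.085,.27),q)
c=capture("wrist");cv2.imwrite("pics/w3.png",c["image"])
c=capture("scene");cv2.imwrite("pics/s3.png",cv2.resize(c["image"][180:360,300:500],None,fx=3,fy=3))
print(current_clock())
E
```

```text
True [0.5365 0.1733 0.1789] 0.051515326917766446 [1.3718 0.2655 2.4719]
12.7083
```

View pics/w3.png

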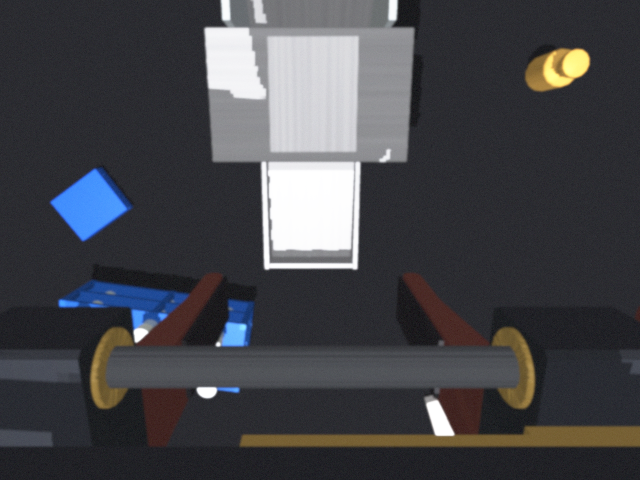

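View pics/s3.png

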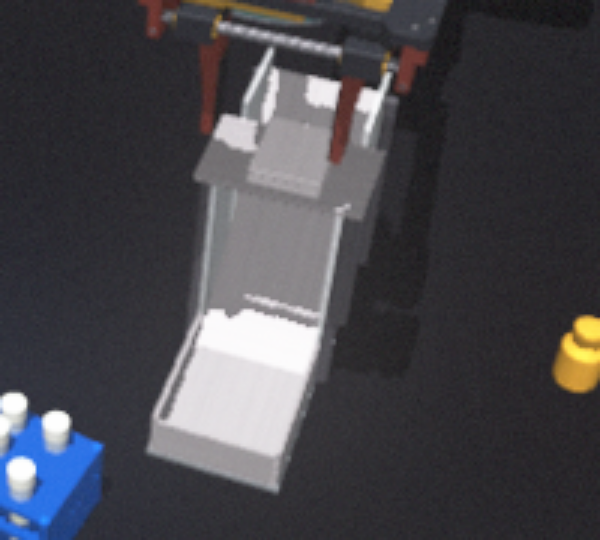

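The lid lies flat and released, spanning columns 268–358 and rows 36–152 of the wrist picture, inside the landing (rows 28–160) and centred on the tray below. Now the push.

```bash
python3 - <<'E'
from h import *
np.set_printoptions(precision=4,suppress=True)
q=down(a+np.pi/2)
move_gripper(0.0)
move_ptp(W(-.06,.23),q)
servo_line(W(-.06,.1815),rate=.15)
print(servo_line(W(.03,.1815),rate=.08,contact_N=15),current_position(),current_force(),current_clock())
c=capture("wrist");cv2.imwrite("pics/w4.png",c["image"])
c=capture("scene");s=cv2.resize(c["image"][180:360,300:500],None,fx=2,fy=2)
t=capture("top")["image"][180:360,160:360]
cv2.imwrite("pics/s4.png",np.hstack([s,cv2.resize(t,None,fx=2,fy=2)]))
E
```

```text
False [0.5161 0.1716 0.1815] [ 0.2029 -0.7138  0.796 ] 15.95
```

View pics/s4.png

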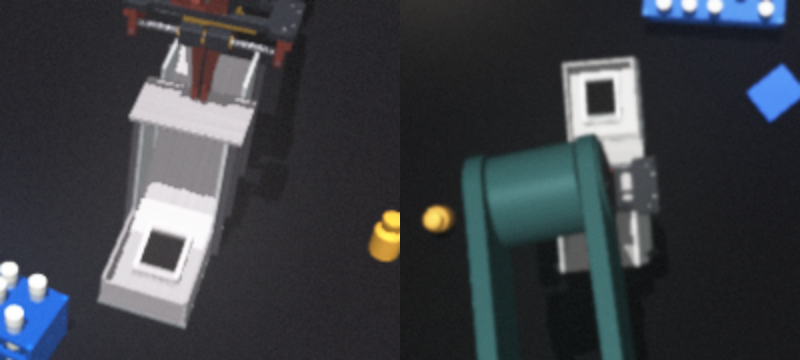

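The lid is in the tray, hollow side up: dark bottom at (163,253) in the left view and (600,98) in the right. I retreat, let it settle, check and hand in.

```bash
python3 - <<'E'
from h import *
servo_line(W(.03,.30),rate=.2)
sleep(1.0)
c=capture("scene");cv2.imwrite("pics/s5.png",cv2.resize(c["image"][180:400,130:530],None,fx=2,fy=2))
A=c["image"].astype(int);sleep(.4);B=capture("scene")["image"].astype(int)
print("tray change",abs(A-B)[270:350,330:420].mean(),current_clock(),current_force())
E
```

```text
tray change 1.9185185185185185 18.3417 [ 0.17860313 -0.61930168 -0.51017854]
```

View pics/s5.png

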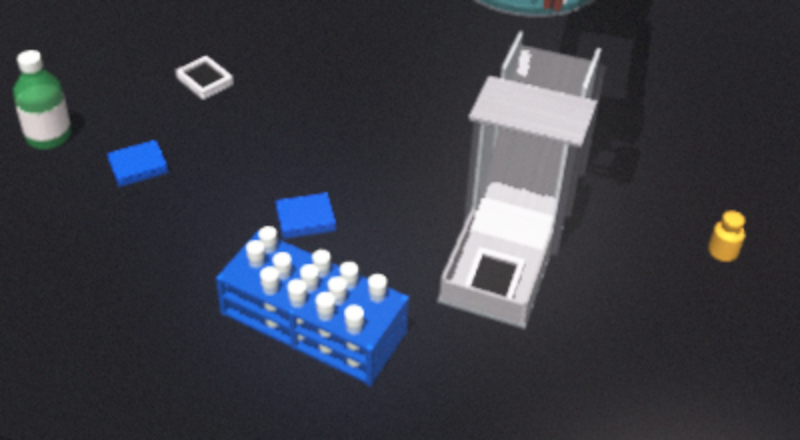

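The lid rests against the tray's end wall at (495,273), hollow side up. Everything else stands where it did.

```bash
python3 -c "
from bench import *
print(close_job())"
```

```text
the job is handed in; nothing more can be done
None
```

The job is handed in: the lid was set on the landing, released and pushed off the drop edge, and it came to rest hollow side up in the tray at about 18 s, with the other lid, rack, bottle and weight left untouched.

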